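# Serve walnuts from the dispenser: cup under the outlet, pull and hold the slide

## Robot

A 6-joint arm with a two-finger parallel gripper is mounted at the origin on the work surface. World frame = base frame: x ahead of the robot, y to its left, z up, the work surface at z = 0. Lengths are in m, angles in rad, forces in N, time in s.
With the tool pointing down it reaches from about 0.3 to 0.85 m from the base axis. Payload 4.2 kg.
Tool frame: the origin (TCP) lies midway between the tips of the shut fingers; the grasp point (between the pads) lies bot.grasp_offset behind it (bot.grasp_offset is the distance from the TCP to the grasp point, in m); z points along the fingers, y is the direction in which the jaws open and shut (so a half turn about z gives the same grasp; the last joint's range is limited). The gripper opens to 91 mm and grips with 3 to 60 N. Pads are 32 mm wide; open, the fingers measure 118 mm over their backs; the gripper's body (76 mm by 178 mm) begins 60 mm behind the grasp point.
Start: joints at [-1.166, 0.32, 1.565, -0, 1.257, -0.02], TCP at [0.237, -0.524, 0.214] pointing down, gripper open.
Joint ranges: [-3.11, 3.11], [-0.84, 2.01], [0.21, 2.61], [-1.34, 4.49], [0.05, 2.63], [-2.56, 2.56]. Speed limits (rad/s): [2.57, 2.57, 3.14, 3.14, 3.14, 3.14].

## Interface

Orientations are given as a unit quaternion [w, x, y, z].
In Python, from workcell import bot gives the robot as it stands. The module is installed in compiled form; this text tells all that it offers.
- The arm moves only by the shell command python3 -m pendant 'ROWS' [FORCE]. ROWS is JSON, a list of rows, each a list of 3 entries, a list of its own where there are three numbers: the closure, from -1 (fully open) to 1 (shut), so that 0 is half open, then the shift along the tool's x, y, z in m, then the turn, a rotation vector about the tool's x, y, z in degrees. In form: [[hand, [dx, dy, dz], [ax, ay, az]], ...]. A call has 1 to 12 rows; each row shifts and turns the commanded pose from where the row before left it, along the tool's axes as they then stand; what a row does not reach is not made up. A row lasts 1/12 s, in which the tool goes at most 41.7 mm and 7.16 degrees, less where a joint would pass 70% of its speed; a pose out of reach is approached as far as the arm can. A call with a gripper value outside its range is refused whole. The fingers move at their own pace and stop on an object; FORCE is the grip in N (left out, the last holds). Time passes only in rows, so rows that do not move let the fingers close. It gives the time, the measured TCP pose, the force and the opening at its end, in the units of the state.
- bot.read_state(): the state, without advancing time (a new reading comes with each control period).
- bot.snapshot(name): name is "side" or "top"; returns (picture, depth): 400x640x3 uint8, red, green, blue; 400x640 float32, m along the optical axis (not along the pixel's ray), 0 where there is no reading.
- bot.camera_info(name): a dict with "K" (3x3 intrinsics, pixels), "dist" ([k1, k2, p1, p2, k3] as OpenCV has them; the pictures are not rectified), "R" (3x3) and "t" (3): a world point X has camera coordinates R X + t. Camera axes: x right, y down, z forward; pixel columns grow to the right and rows downward; lengths in m; the calibration is good to about 2 mm. A picture is of the moment at which its call begins. camera_info takes no time and is no camera call.
- bot.close_job(): hands the job in, once; it reports no verdict.
The state is a dict: "clock": time; "qpos": joint angles; "qd": joint speeds; "tau": joint torques, N m; "ee_pos": TCP position; "eef_rot": TCP orientation; "contact_force": force on the tool from outside, world axes, zero at the start; "torque": the same for the moment, N m; "grip_width": finger opening in m.
Only numpy, scipy, OpenCV 4.12 (cv2) and the standard library are available. Lean on these libraries where they do the work, as an engineer would, in place of code of your own. Each camera call takes 0.05 s, during which the arm holds its last target. There are 200 camera calls.

## Task

Stand the white measuring cup upright on the counter, centred under the walnut dispenser's outlet, while the slide is still shut, leaving the other things on the counter where they are. Then pull the dispenser's spring-return slide out by its red post until the white pointer is at the green line, so that all three walnuts drop into the cup, and keep it there. The program finishes with the gripper still holding the slide at the line.

Things in the scene. Friction and masses are not known exactly. Their poses are not given: they have to be found in the camera images.
- cup: white round measuring cup, outside radius 33 mm at the foot and 38 mm at the rim, 60 mm high, wall 3 mm, about 0.16 kg, loose on the counter, with a straight blue handle. Origin: centre of the underside; z up; the handle runs level along the cup's -x, from 36 to 171 mm from the cup's axis, 12 mm wide and 12 mm high, its middle 47 mm above the underside
- cup_handle (a point): middle of the cup handle's grip: 120 mm from the cup's axis along its -x, 47 mm above its underside
- cup_floor (a point): centre of the cup's inner floor, 5 mm above its underside
- dispenser: the fixed walnut dispenser; origin on the counter straight under the outlet, where a dark disc marks the cup's place. Its slide is pulled out along its -x (towards the robot's left). Column (30 by 40 mm, 225 mm high) 85 to 115 mm from the outlet axis on +x; foot 10 mm high, 65 to 140 mm along +x, 90 mm wide; elsewhere the counter below is open. Clear tube 40 mm square up to 235 mm
- outlet (a point): centre of the mouth of the dispenser's square outlet (36 mm inside, 42 mm outside), 85 mm above the counter, facing down; axes as the dispenser's
- post (a point): middle of the grip of the slide's upright red post (18 by 18 mm, free from 106 to 168 mm above the counter; this point at 145 mm), fixed on the black slide 120 mm from the outlet axis when shut; a white pointer line lies across the slide at the post's middle. The slide runs level between two grey rails (outsides 74 mm apart, tops 106 mm above the counter) that reach to 185 mm from the outlet axis
- line (a point): the green line across both rails, at their top (106 mm above the counter), on the slide's middle line, 165 mm from the outlet axis: where the white pointer must stand, 45 mm of pull
- slide (a joint): pull of the dispenser's slide in m: 0 shut, 0.045 with the pointer at the green line (its opening then lies squarely under the tube), 0.07 at the far stop. A spring draws it shut: about 4.5 N at the start, 11 N at the line (150 N/m)
- walnut0: walnut in its shell, a brown ball of 28 mm, 12 g, origin at its centre; number 1 from the bottom of the stack in the dispenser's clear tube at the start
- walnut1: walnut in its shell, a brown ball of 28 mm, 12 g, origin at its centre; number 2 from the bottom of the stack in the dispenser's clear tube at the start
- walnut2: walnut in its shell, a brown ball of 28 mm, 12 g, origin at its centre; number 3 from the bottom of the stack in the dispenser's clear tube at the start
- mug: blue mug, radius 37 mm, 85 mm high, handle on its +y; not to be touched; origin under its centre
- flask: flat clear bottle with a violet label and cap, 50 by 85 mm, 178 mm high; not to be touched; origin under its centre
- mill: dark wooden pepper mill, radius 28 mm, 135 mm high; not to be touched; origin under its centre
- jar: amber jar with a white lid, radius 38 mm, 100 mm high; not to be touched; origin under its centre
- bowl: white bowl, radius 60 mm, 50 mm high; not to be touched; origin under its centre
There are look-alikes about, which are no part of the job. Leave any yellow look-alike of the cup alone.

How it is judged:
On the way, in this order (a step that is already met when the one before it is completed fails the run):
1. the cup stands upright on the counter under the outlet, the slide still shut (horizontal distance between cup_floor and outlet below 0.02 m and height (world z) of cup below 0.006 m and angle between cup's own z axis and vertical below 0.1 rad and value of joint slide below 0.008 m), for 0.2 s.
2. the slide is held at the green line by the fingers (value of joint slide between 0.039 and 0.051 m and contact force between the fingers and slide above 2 N), for 0.5 s.
At the end, for the whole second after the job is handed in: the slide's pointer is at the green line within 6 mm (slide pulled 39 to 51 mm) and still, held by the fingers alone with at least 2 N of contact; the cup stands upright and still on the counter within 20 mm of the outlet's axis; all three walnuts lie in it (all of step 2 and contact force between cup and slide below 0.5 N and velocity of joint slide between -0.01 and 0.01 m/s and horizontal distance between cup_floor and outlet below 0.02 m and height (world z) of cup below 0.006 m and angle between cup's own z axis and vertical below 0.1 rad and distance between each of walnut0, walnut1, walnut2 and cup_floor below 0.048 m and z of walnut0 in the frame of cup between 0.01 and 0.05 m and z of walnut1 in the frame of cup between 0.01 and 0.05 m and z of walnut2 in the frame of cup between 0.01 and 0.05 m and linear speed of cup below 0.02 m/s); the arm keeps its last pose, push and grip.
It fails at once if the mug was moved more than 30 mm or tipped (distance of mug from where it was at the start of the episode above 0.03 m or angle between mug's own z axis and vertical above 0.5 rad).
It fails at once if the flask was moved more than 30 mm or tipped (distance of flask from where it was at the start of the episode above 0.03 m or angle between flask's own z axis and vertical above 0.5 rad).
It fails at once if the mill was moved more than 30 mm or tipped (distance of mill from where it was at the start of the episode above 0.03 m or angle between mill's own z axis and vertical above 0.5 rad).
It fails at once if the jar was moved more than 30 mm or tipped (distance of jar from where it was at the start of the episode above 0.03 m or angle between jar's own z axis and vertical above 0.5 rad).
It fails at once if the bowl was moved more than 30 mm or tipped (distance of bowl from where it was at the start of the episode above 0.03 m or angle between bowl's own z axis and vertical above 0.5 rad).
It also fails if it takes over 64 s, if anything falls off the work surface, if the arm or the gripper's body presses on something with over 40 N, if the wrist force passes 120 N, or if a joint passes its speed limit or range.

## Working session

There is one attempt and no reset: what is moved stays moved. The work goes in short steps, Python scripts to look and compute and a shell command to move; the robot and the scene stay as the last step left them, time stands still between calls to the robot, and variables do not carry over. Pictures are saved under pics/ and viewed, about 8 in all and at most 12, crops included, and the job is handed in when it is done.

```bash
mkdir -p pics; cat > h.py <<'E'
import numpy as np, cv2
from workcell import bot
from scipy.spatial.transform import Rotation as Rn
def snap(n,tag):
    p,d=bot.snapshot(n); np.savez(f'{n}_{tag}.npz',p=p,d=d); cv2.imwrite(f'pics/{n}_{tag}.png',p[:,:,::-1]); return p,d
def world(n,u,v,z=None,depth=None):
    c=bot.camera_info(n); K=np.array(c['K']);D=np.array(c['dist']);R=np.array(c['R']);t=np.array(c['t'])
    r=np.append(cv2.undistortPoints(np.array([[[u,v]]],float),K,D)[0,0],1)
    if depth is not None: return R.T@(r*depth-t)
    C=-R.T@t; w=R.T@r; return C+w*(z-C[2])/w[2]
def pix(n,X):
    c=bot.camera_info(n); 
    return cv2.projectPoints(np.array([X],float).reshape(-1,1,3),cv2.Rodrigues(np.array(c['R']))[0],np.array(c['t'],float),np.array(c['K']),np.array(c['dist']))[0].reshape(-1,2)
def dmap(n,d):
    c=bot.camera_info(n); K=np.array(c['K']);R=np.array(c['R']);t=np.array(c['t'])
    g=np.stack(np.meshgrid(np.arange(640),np.arange(400)),-1).reshape(-1,1,2).astype(float)
    r=cv2.undistortPoints(g,K,np.array(c['dist']))[:,0]; r=np.c_[r,np.ones(len(r))]
    return ((r*d.reshape(-1,1)-t)@R).reshape(400,640,3)
E
python3 - <<'E'
from h import *
snap('top','a');snap('side','a')
for n in('top','side'):
    c=bot.camera_info(n);print(n,-np.array(c['R']).T@c['t'],np.array(c['R'])[2])
s=bot.read_state();print(s,bot.grasp_offset)
E
```

```text
top [0.47171324 0.01671566 1.13659762] [ 8.32235050e-02  6.95418504e-04 -9.96530664e-01]
side [0.37422396 0.84522164 0.91749066] [ 0.17487834 -0.6998381  -0.6925635 ]
{'clock': 0.1, 'qpos': array([-1.16599578e+00,  3.20220745e-01,  1.56556326e+00, -1.04075936e-05,
        1.25742980e+00, -2.00109405e-02]), 'qd': array([-0.00132196, -0.00029779, -0.00239998, -0.00179433,  0.00134767,
       -0.00014419]), 'tau': array([ 2.74403565e-04, -4.13331521e+01, -2.32509989e+01,  7.28624873e-02,
        4.22004447e-02, -4.47728485e-05]), 'ee_pos': array([ 0.23679327, -0.52346532,  0.21320611]), 'eef_rot': array([-7.94672259e-04,  9.77525924e-01,  2.10813688e-01, -1.59847732e-04]), 'contact_force': array([-0.06833827,  0.0446689 , -0.26989092]), 'torque': array([ 0.04309212, -0.00753866, -0.0548403 ]), 'grip_width': 0.09131943227979357} 0.0188
```

View pics/top_a.png

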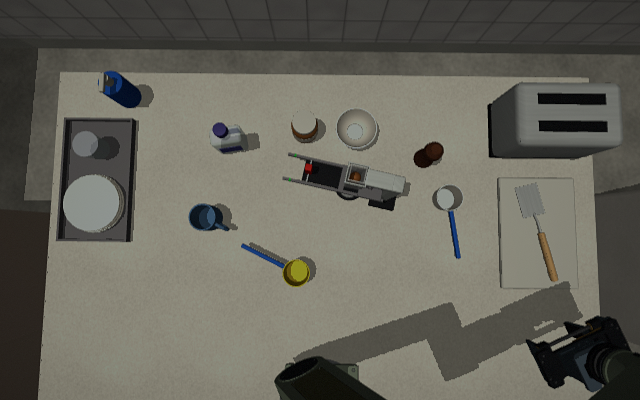

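View pics/side_a.png

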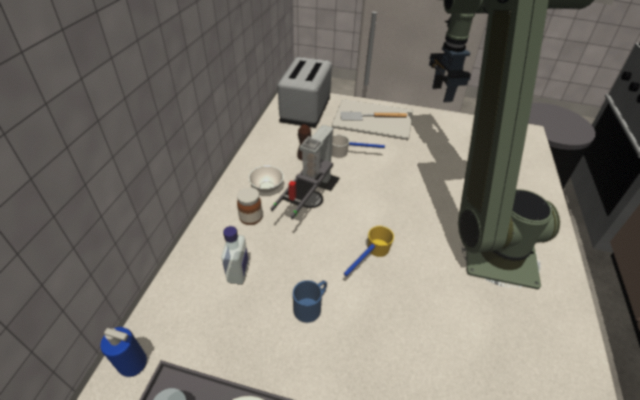

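Top view: the white cup is at about (448,198), with its blue handle running to (458,258). The yellow look-alike is at (296,272). The dispenser has its tube at (356,176) and the red post at (308,168). The white cup fits the description by colour, so I'll confirm it in an enlarged crop.

```bash
python3 - <<'E'
from h import *
p=np.load('top_a.npz')['p']
c=p[130:270,275:475]; cv2.imwrite('pics/crop1.png',cv2.resize(c,None,fx=4,fy=4,interpolation=cv2.INTER_CUBIC)[:,:,::-1])
d=np.load('top_a.npz')['d'];W=dmap('top',d)
hsv=cv2.cvtColor(p,cv2.COLOR_RGB2HSV)
def rep(name,m):
    q=W[m];print(name,m.sum(),q.mean(0).round(4),q.min(0).round(4),q.max(0).round(4)); return q
box=np.zeros((400,640),bool)
b=box.copy();b[180:265,430:470]=1
m=b&(hsv[...,0]>100)&(hsv[...,0]<125)&(hsv[...,1]>130)
q=rep('handle',m);u,s,vt=np.linalg.svd(q[:,:2]-q[:,:2].mean(0));print('dir',vt[0],np.ptp((q[:,:2]-q[:,:2].mean(0))@vt[0]))
b=box.copy();b[180:215,430:465]=1
q=rep('cuprim',b&(W[...,2]>.052)&(hsv[...,1]<80)&(d>0));print(cv2.minEnclosingCircle(q[:,:2].astype(np.float32)))
b=box.copy();b[150:190,295:320]=1
m=b&((hsv[...,0]<8)|(hsv[...,0]>172))&(hsv[...,1]>150);rep('red',m);rep('redtop',m&(W[...,2]>.16))
b=box.copy();b[140:215,275:415]=1
m=b&(d>0)
for lo,hi in((.003,.03),(.095,.112),(.215,.228),(.23,.24)):
    k=m&(W[...,2]>lo)&(W[...,2]<hi)
    if k.sum()>5:
        rep((lo,hi),k);r=cv2.minAreaRect(W[k][:,:2].astype(np.float32)*1000);print(r)
E
```

```text
handle 211 [ 0.471  -0.3666  0.0517] [ 0.4083 -0.3813  0.0396] [ 0.5358 -0.3541  0.057 ]
dir [-0.98969365 -0.1432008 ] 0.12898036837083865
cuprim 134 [ 0.5743 -0.3555  0.0583] [ 0.5381 -0.3916  0.0523] [ 0.611  -0.3152  0.0661]
((0.575956404209137, -0.3534560203552246), 0.03851925581693649)
red 78 [0.6341 0.039  0.1533] [0.6268 0.0298 0.102 ] [0.6462 0.0487 0.1716]
redtop 49 [0.6362 0.0394 0.1669] [0.628  0.0298 0.1612] [0.6462 0.0475 0.1716]
(0.003, 0.03) 769 [ 0.6294 -0.0951  0.0082] [ 0.5236 -0.2691  0.003 ] [0.7473 0.1425 0.0299]
((635.653076171875, -64.64154052734375), (219.62095642089844, 411.6210021972656), 0.7483946681022644)
(0.095, 0.112) 1393 [ 0.6202 -0.0141  0.1053] [ 0.557  -0.1825  0.0951] [0.6863 0.1104 0.112 ]
((619.3058471679688, -41.96697998046875), (296.2690734863281, 75.27127075195312), 77.71724700927734)
(0.215, 0.228) 802 [ 0.5991 -0.1306  0.2239] [ 0.5691 -0.1924  0.215 ] [ 0.642  -0.0473  0.228 ]
((601.8812255859375, -120.92191314697266), (140.97567749023438, 52.60445785522461), 77.55238342285156)
(0.23, 0.24) 91 [ 0.612  -0.0778  0.2342] [ 0.5882 -0.1004  0.2304] [ 0.6347 -0.0557  0.2387]
((611.2838134765625, -77.37532043457031), (39.85503005981445, 40.03248596191406), 77.94617462158203)
```

View pics/crop1.png

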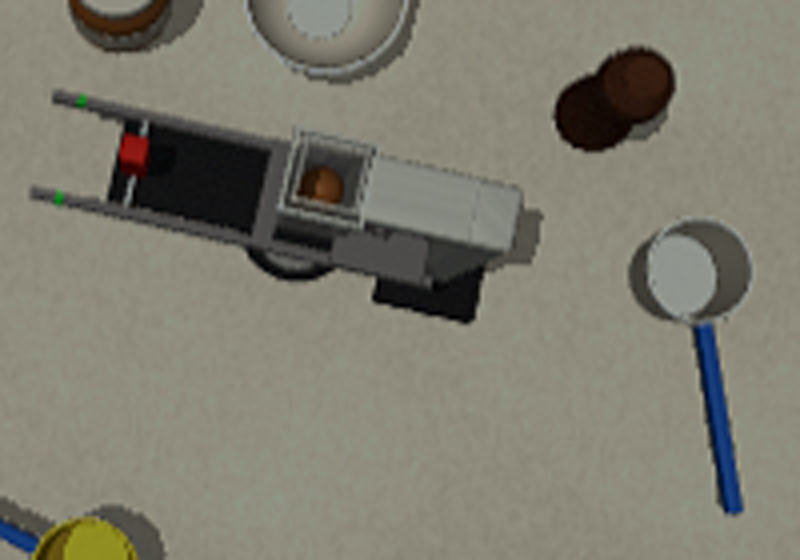

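The crop confirms it: the white cup's rim is at about (690,270) in the crop and its handle runs to (733,512). Checks against the given sizes:
- Cup rim radius measures 38.5 mm, as given.
- Tube centre (0.611, -0.077) to post (0.636, 0.039) is 119 mm, against 120 mm given.
- The slide axis lies 12.2° off +y.

Next I'll work out the move to the handle.

```bash
cat >> h.py <<'E'
def to(x,y,z,yaw):
    "print turn about tool z, then shift in the turned tool axes, to bring TCP there pointing down with tool x at yaw deg"
    s=bot.read_state(); w=s['eef_rot']; R0=Rn.from_quat([w[1],w[2],w[3],w[0]])
    Rt=Rn.from_euler('z',yaw,degrees=True)*Rn.from_euler('x',180,degrees=True)
    print('t',s['clock'],'pos',s['ee_pos'].round(4),'F',s['contact_force'].round(1),'w',round(s['grip_width'],4),'q',s['qpos'].round(2))
    print('turn',(R0.inv()*Rt).as_rotvec(degrees=True).round(2),'shift mm',(Rt.inv().apply(np.array([x,y,z])-s['ee_pos'])*1000).round(1))
E
python3 - <<'E'
from h import *
to(.457,-.3695,.1,8.2)
W=dmap('top',np.load('top_a.npz')['d'])
for u,v in((296,272),(283,265),(243,245),(205,216),(305,125),(357,128),(228,138),(430,153)): print((u,v),W[v,u].round(3))
E
```

```text
t 0.1 pos [ 0.2368 -0.5235  0.2132] F [-0.1  0.  -0.3] w 0.0913 q [-1.17  0.32  1.57 -0.    1.26 -0.02]
turn [-9.000e-02  1.000e-02  1.614e+01] shift mm [ 239.9 -121.   113.2]
(296, 272) [0.357 0.074 0.008]
(283, 265) [0.381 0.107 0.053]
(243, 245) [0.434 0.22  0.051]
(205, 216) [0.515 0.341 0.006]
(305, 125) [0.762 0.051 0.1  ]
(357, 128) [ 0.782 -0.1    0.005]
(228, 138) [0.718 0.255 0.121]
(430, 153) [ 0.683 -0.28   0.128]
```

```bash
python3 -m pendant '[[-1,[0,0,0],[0,0,5.4]],[-1,[0,0,0],[0,0,5.4]],[-1,[0,0,0],[0,0,5.3]],[-1,[0.03,-0.015,0],[0,0,0]],[-1,[0.03,-0.015,0],[0,0,0]],[-1,[0.03,-0.015,0.013],[0,0,0]],[-1,[0.03,-0.015,0.02],[0,0,0]],[-1,[0.03,-0.015,0.02],[0,0,0]],[-1,[0.03,-0.015,0.02],[0,0,0]],[-1,[0.03,-0.015,0.02],[0,0,0]],[-1,[0.03,-0.016,0.02],[0,0,0]],[-1,[0,0,0],[0,0,0]]]' 40; python3 - <<'E'
from h import *
to(.457,-.3695,.028,8.2)
E
```

```text
clock: 1.1
ee_pos: [0.4591, -0.3646, 0.0965]
eef_rot: [-0.003, 0.997, 0.074, -0.002]
contact_force: [-0.2, -0.6, -0.4]
grip_width: 0.091
t 1.1 pos [ 0.4591 -0.3646  0.0965] F [-0.2 -0.6 -0.4] w 0.091 q [-0.69  0.44  1.7   0.    1.01  0.73]
turn [-0.4   0.18  0.3 ] shift mm [-2.8  4.5 68.5]
```

```bash
python3 -m pendant '[[-1,[0,0,0],[0,0,0]],[-1,[0,0,0],[0,0,0]]]'; python3 - <<'E'
from h import *
to(.457,-.3695,.028,8.2)
p,d=snap('top','b')
cv2.imwrite('pics/crop2.png',cv2.resize(p[170:290,400:520],None,fx=5,fy=5,interpolation=cv2.INTER_CUBIC)[:,:,::-1])
E
```

```text
clock: 1.27
ee_pos: [0.4569, -0.37, 0.101]
eef_rot: [0.0, 0.997, 0.072, -0.0]
contact_force: [-0.5, 0.5, -0.9]
grip_width: 0.0909
t 1.2667 pos [ 0.4569 -0.37    0.101 ] F [-0.5  0.5 -0.9] w 0.0909 q [-0.7   0.43  1.7  -0.    1.02  0.73]
turn [0.01 0.04 0.07] shift mm [ 0.1 -0.5 73. ]
```

View pics/crop2.png

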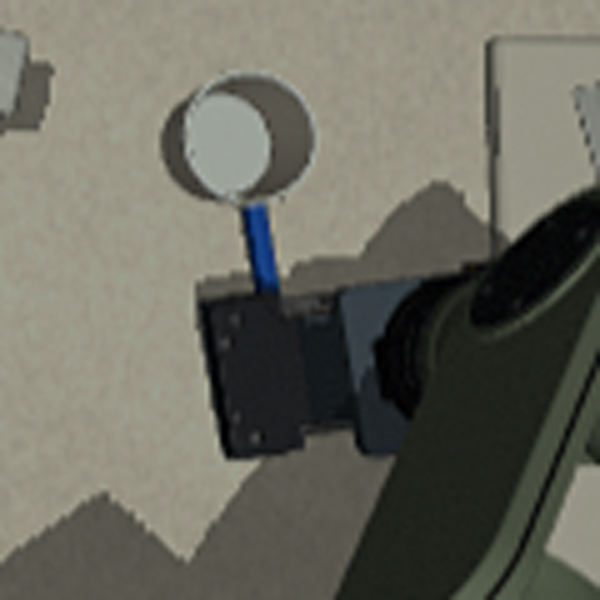

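The crop shows the handle entering between the open fingers at about (265,290). I'll descend and grip.

```bash
python3 -m pendant '[[-1,[0,0,0.02],[0,0,0]],[-1,[0,0,0.02],[0,0,0]],[-1,[0,0,0.02],[0,0,0]],[-1,[0,0,0.013],[0,0,0]],[-1,[0,0,0],[0,0,0]],[1,[0,0,0],[0,0,0]],[1,[0,0,0],[0,0,0]],[1,[0,0,0],[0,0,0]],[1,[0,0,0],[0,0,0]],[1,[0,0,0],[0,0,0]],[1,[0,0,0],[0,0,0]],[1,[0,0,0],[0,0,0]]]' 40;  python3 -m pendant '[[1,[0,0,0],[0,0,0]],[1,[0,0,0],[0,0,0]],[1,[0,0,-0.005],[0,0,0]],[1,[0,0,-0.007],[0,0,0]],[1,[0,0,0],[0,0,0]],[1,[0,0,0],[0,0,0]]]'; python3 - <<'E'
from h import *
p,d=snap('top','c');W=dmap('top',d);hsv=cv2.cvtColor(p,cv2.COLOR_RGB2HSV)
b=np.zeros((400,640),bool);b[180:215,430:465]=1
q=W[b&(W[...,2]>.055)&(hsv[...,1]<80)&(d>0)];print(q.mean(0),cv2.minEnclosingCircle(q[:,:2].astype(np.float32)))
A=np.c_[q[:,:2]-q[:,:2].mean(0),np.ones(len(q))];print('tilt',np.linalg.lstsq(A,q[:,2],rcond=None)[0])
p,d=snap('side','c');cv2.imwrite('pics/crop3.png',cv2.resize(p[80:230,270:470],None,fx=4,fy=4,interpolation=cv2.INTER_CUBIC)[:,:,::-1])
to(.457,-.3695,.04,8.2)
E
```

```text
clock: 2.32
ee_pos: [0.4573, -0.3698, 0.0283]
eef_rot: [0.0, 0.997, 0.072, 0.0]
contact_force: [-0.6, 0.5, 0.1]
grip_width: 0.0479
clock: 2.82
ee_pos: [0.4578, -0.3703, 0.041]
eef_rot: [0.001, 0.997, 0.072, 0.001]
contact_force: [-0.7, -0.0, 3.4]
grip_width: 0.0117
[ 0.57479904 -0.35558095  0.05926681] ((0.5744655132293701, -0.35364431142807007), 0.03826039656996727)
tilt [-0.00093017  0.0088367   0.05926681]
t 2.9167 pos [ 0.4577 -0.3703  0.0408] F [-0.8 -0.1  4.3] w 0.0117 q [-0.7   0.5   1.76 -0.    0.88  0.73]
turn [ 0.09 -0.08  0.03] shift mm [-0.6 -0.9  0.8]
```

View pics/crop3.png

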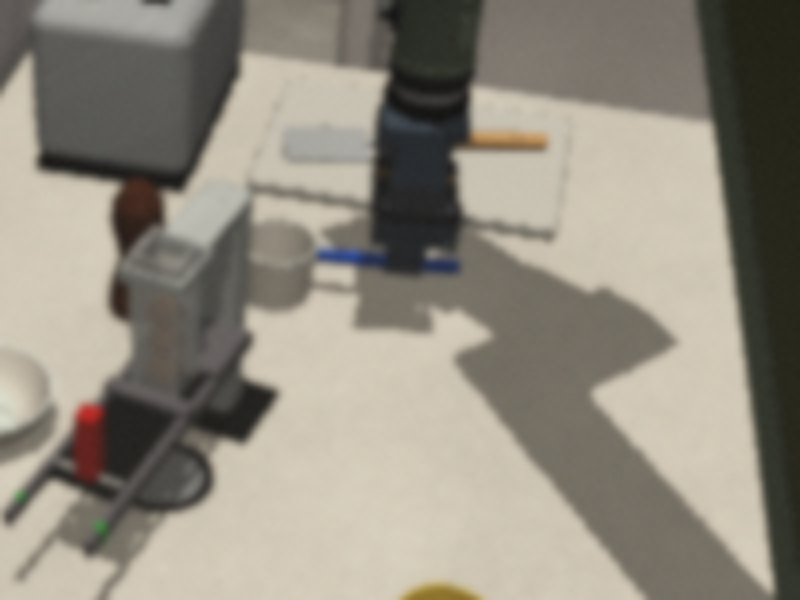

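The cup has not risen (rim still at z 0.059). The fingers were still closing when I lifted, so they hold the handle only by the tips. I'll open a little, go down again and let them close fully.

```bash
python3 -m pendant '[[0.4,[0,0,0],[0,0,0]],[0.4,[0,0,0],[0,0,0]],[0.4,[0,0,0],[0,0,0]],[0.4,[0,0.0,0.006],[0,0,0]],[0.4,[0,0,0.006],[0,0,0]],[0.4,[0,0,0],[0,0,0]],[1,[0,0,0],[0,0,0]],[1,[0,0,0],[0,0,0]],[1,[0,0,0],[0,0,0]],[1,[0,0,0],[0,0,0]],[1,[0,0,0],[0,0,0]],[1,[0,0,0],[0,0,0]]]' 50;  python3 -m pendant '[[1,[0,0,0],[0,0,0]],[1,[0,0,0],[0,0,0]],[1,[0,0,0],[0,0,0]],[1,[0,0,-0.005],[0,0,0]],[1,[0,0,-0.007],[0,0,0]],[1,[0,0,0],[0,0,0]],[1,[0,0,0],[0,0,0]]]'; cat >> h.py <<'E'
def rim(tag,r0,r1,c0,c1,zl=.055,zh=.09):
    p,d=snap('top',tag);W=dmap('top',d);hsv=cv2.cvtColor(p,cv2.COLOR_RGB2HSV)
    b=np.zeros((400,640),bool);b[r0:r1,c0:c1]=1
    q=W[b&(W[...,2]>zl)&(W[...,2]<zh)&(hsv[...,1]<80)&(d>0)];print(len(q),q.mean(0),cv2.minEnclosingCircle(q[:,:2].astype(np.float32)))
    A=np.c_[q[:,:2]-q[:,:2].mean(0),np.ones(len(q))];print('tilt',np.linalg.lstsq(A,q[:,2],rcond=None)[0])
E
python3 - <<'E'
from h import *
rim('d',175,215,430,465)
to(.457,-.3695,.04,8.2)
E
```

```text
clock: 3.92
ee_pos: [0.4573, -0.3698, 0.028]
eef_rot: [0.0, 0.997, 0.072, 0.0]
contact_force: [0.1, 0.2, -0.7]
grip_width: 0.0117
clock: 4.5
ee_pos: [0.4575, -0.3701, 0.0407]
eef_rot: [0.001, 0.997, 0.072, 0.0]
contact_force: [0.4, 0.2, -1.9]
grip_width: 0.012
197 [ 0.57606892 -0.357618    0.06756629] ((0.5696130990982056, -0.3559023141860962), 0.04380325973033905)
tilt [-0.00422765  0.01575885  0.06756629]
t 4.55 pos [ 0.4572 -0.3698  0.0403] F [-0.4  0.  -2.5] w 0.0113 q [-0.7   0.5   1.76 -0.    0.88  0.73]
turn [ 0.02 -0.01  0.04] shift mm [-0.1 -0.4  0.3]
```

Lifted: Fz is about -2 N and the rim is higher. Now back, then across to the left, clear of the dispenser's foot.

```bash
python3 -m pendant '[[1,[-0.01,-0.0015,0],[0,0,0]],[1,[-0.02,-0.003,0],[0,0,0]],[1,[-0.02,-0.003,0],[0,0,0]],[1,[-0.02,-0.003,0],[0,0,0]],[1,[-0.02,-0.003,0],[0,0,0]],[1,[-0.01,-0.001,0],[0,0,0]],[1,[0,0,0],[0,0,0]]]' ; python3 -m pendant '[[1,[0.0015,-0.01,0],[0,0,0]],[1,[0.003,-0.02,0],[0,0,0]],[1,[0.004,-0.028,0],[0,0,0]],[1,[0.004,-0.028,0],[0,0,0]],[1,[0.004,-0.028,0],[0,0,0]],[1,[0.004,-0.028,0],[0,0,0]],[1,[0.004,-0.028,0],[0,0,0]],[1,[0.004,-0.028,0],[0,0,0]],[1,[0.004,-0.028,0],[0,0,0]],[1,[0.004,-0.028,0],[0,0,0]],[1,[0.003,-0.02,0],[0,0,0]],[1,[0,0,0],[0,0,0]]]'; python3 -m pendant '[[1,[0,0,0],[0,0,0]],[1,[0,0,0],[0,0,0]]]'; python3 - <<'E'
from h import *
to(.493,-.094,.04,8.2)
p,d=snap('top','e');cv2.imwrite('pics/crop4.png',cv2.resize(p[130:300,260:460],None,fx=4,fy=4,interpolation=cv2.INTER_CUBIC)[:560,:,::-1])
rim('e2',180,245,320,390,.066)
E
```

```text
clock: 5.13
ee_pos: [0.3535, -0.3691, 0.0398]
eef_rot: [-0.001, 0.997, 0.071, -0.001]
contact_force: [-0.3, 0.3, -1.9]
grip_width: 0.0113
clock: 6.13
ee_pos: [0.3557, -0.0894, 0.04]
eef_rot: [-0.001, 0.997, 0.074, -0.0]
contact_force: [-0.0, -0.6, -1.1]
grip_width: 0.0115
clock: 6.3
ee_pos: [0.3569, -0.0928, 0.0402]
eef_rot: [0.0, 0.997, 0.072, 0.001]
contact_force: [0.6, -0.2, -1.5]
grip_width: 0.0117
t 6.3 pos [ 0.3569 -0.0928  0.0402] F [ 0.6 -0.2 -1.5] w 0.0117 q [-0.29  0.22  2.25 -0.    0.67  1.14]
turn [ 0.04 -0.07  0.11] shift mm [134.5  20.6   0.2]
111 [ 0.48891058 -0.0872635   0.07191224] ((0.5113331079483032, -0.11391128599643707), 0.08922060579061508)
tilt [ 0.05364395 -0.00604068  0.07191224]
```

View pics/crop4.png

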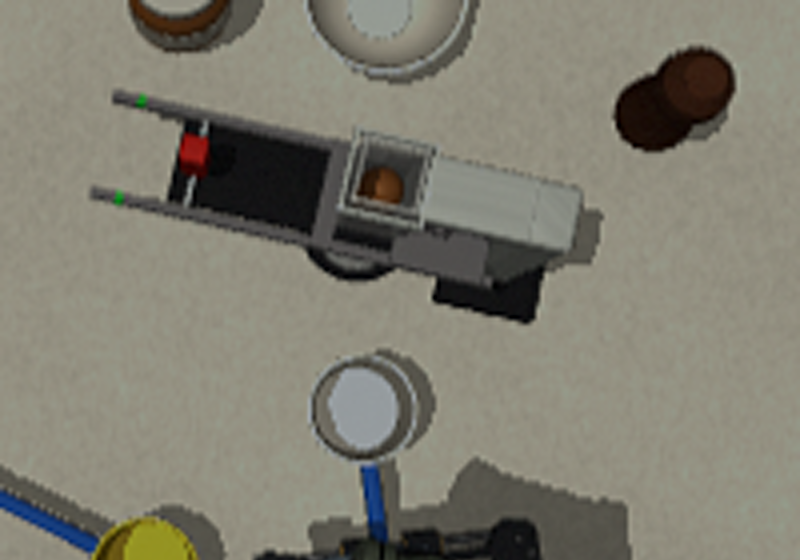

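The cup hangs level below the dispenser in the picture, rim centre at crop (363,408), i.e. pixel (350.7,232). The handle is between the fingers and nothing else has been disturbed.

```bash
python3 - <<'E'
from h import *
print(world('top',260+363/4-.4,130+408/4-.4,z=.072))
rim('f',215,247,333,368,.066,.08)
E
```

```text
[ 0.47478038 -0.07618634  0.072     ]
107 [ 0.47394879 -0.07808252  0.07097802] ((0.47450244426727295, -0.0768497884273529), 0.037709999829530716)
tilt [-0.0110598  -0.00136383  0.07097802]
```

```bash
python3 -m pendant '[[1,[0.008,0.0012,0],[0,0,0]],[1,[0.015,0.0023,0],[0,0,0]],[1,[0.016,0.0025,0],[0,0,0]],[1,[0.016,0.0025,0],[0,0,0]],[1,[0.016,0.0025,0],[0,0,0]],[1,[0.016,0.0025,0],[0,0,0]],[1,[0.016,0.0025,0],[0,0,0]],[1,[0.016,0.0025,0],[0,0,0]],[1,[0.0158,0.002,0],[0,0,0]],[1,[0,0,0],[0,0,0]],[1,[0,0,0],[0,0,0]],[1,[0,0,0],[0,0,0]]]'; python3 - <<'E'
from h import *
to(.4933,-.0939,.029,8.2)
p,d=snap('side','g');cv2.imwrite('pics/crop5.png',cv2.resize(p[120:270,240:420],None,fx=4,fy=4,interpolation=cv2.INTER_CUBIC)[:,:,::-1])
E
```

```text
clock: 7.45
ee_pos: [0.4912, -0.094, 0.0395]
eef_rot: [-0.0, 0.997, 0.072, -0.001]
contact_force: [0.1, 0.2, -2.2]
grip_width: 0.0115
t 7.45 pos [ 0.4912 -0.094   0.0395] F [ 0.1  0.2 -2.2] w 0.0115 q [-0.21  0.39  1.97 -0.    0.79  1.22]
turn [-0.03  0.12  0.  ] shift mm [ 2.1  0.2 10.5]
```

View pics/crop5.png

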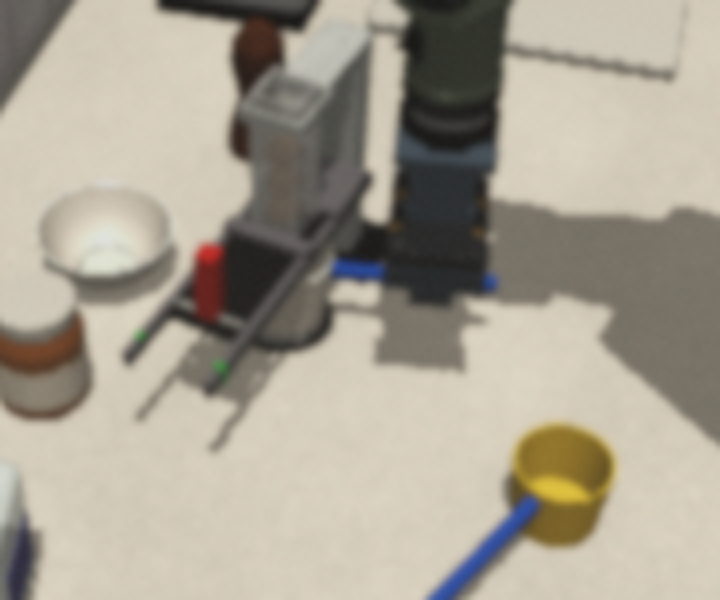

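The side view shows the cup over the dark disc (about (285,320) in the crop), below the outlet and level. I'll correct the 2 mm shortfall, lower and release.

```bash
python3 -m pendant '[[1,[0.002,0,0],[0,0,0]],[1,[0,0,0.004],[0,0,0]],[1,[0,0,0.004],[0,0,0]],[1,[0,0,0.003],[0,0,0]],[1,[0,0,0.001],[0,0,0]],[1,[0,0,0],[0,0,0]],[1,[0,0,0],[0,0,0]]]'; python3 -m pendant '[[-0.2,[0,0,0],[0,0,0]],[-0.2,[0,0,0],[0,0,0]],[-0.2,[0,0,0],[0,0,0]],[-0.2,[0,0,0],[0,0,0]],[-0.2,[0,0,0],[0,0,0]],[-0.2,[0,0,0],[0,0,0]],[-0.2,[0,0,0],[0,0,0]],[-0.2,[0,0,0],[0,0,0]]]'; python3 - <<'E'
from h import *
to(.4933,-.0939,.029,8.2)
E
```

```text
clock: 8.08
ee_pos: [0.4943, -0.0936, 0.028]
eef_rot: [0.0, 0.997, 0.072, 0.0]
contact_force: [-0.3, -0.4, -0.2]
grip_width: 0.0122
clock: 8.75
ee_pos: [0.4943, -0.0936, 0.028]
eef_rot: [0.0, 0.997, 0.072, 0.0]
contact_force: [1.1, 0.1, -0.4]
grip_width: 0.0546
t 8.75 pos [ 0.4943 -0.0936  0.028 ] F [ 1.1  0.1 -0.4] w 0.0546 q [-0.21  0.41  1.98 -0.    0.76  1.22]
turn [ 0.01 -0.01  0.04] shift mm [-1.   0.1 -1. ]
```

```bash
python3 -m pendant '[[-0.2,[0,0,-0.01],[0,0,0]],[-0.2,[0,0,-0.02],[0,0,0]],[-0.2,[0,0,-0.035],[0,0,0]],[-0.2,[0,0,-0.035],[0,0,0]],[-0.2,[0,0,-0.035],[0,0,0]],[-0.2,[0,0,-0.035],[0,0,0]],[-0.2,[0,0,-0.03],[0,0,0]],[-0.2,[0,0,0],[0,0,0]]]'; python3 -m pendant '[[-0.2,[0,0,0],[0,0,-6.96]],[-0.2,[0,0,0],[0,0,-6.96]],[-0.2,[0,0,0],[0,0,-6.96]],[-0.2,[0,0,0],[0,0,-6.96]],[-0.2,[0,0,0],[0,0,-6.96]],[-0.2,[0,0,0],[0,0,-6.96]],[-0.2,[0,0,0],[0,0,-6.96]],[-0.2,[0,0,0],[0,0,-6.96]],[-0.2,[0,0,0],[0,0,-6.96]],[-0.2,[0,0,0],[0,0,-6.96]],[-0.2,[0,0,0],[0,0,0]],[-0.2,[0,0,0],[0,0,0]]]'; python3 - <<'E'
from h import *
to(.6365,.0395,.22,77.8)
snap('top','h')
p,d=snap('side','h');cv2.imwrite('pics/crop6.png',cv2.resize(p[120:270,240:420],None,fx=4,fy=4,interpolation=cv2.INTER_CUBIC)[:,:,::-1])
W=dmap('top',np.load('top_h.npz')['d']);p=np.load('top_h.npz')['p'];hsv=cv2.cvtColor(p,cv2.COLOR_RGB2HSV)
b=np.zeros((400,640),bool);b[200:262,325:380]=1
m=b&(hsv[...,0]>100)&(hsv[...,0]<125)&(hsv[...,1]>130)&(W[...,2]<.07)
q=W[m];print('handle',m.sum(),q.min(0),q.max(0),q.mean(0))
E
```

```text
clock: 9.42
ee_pos: [0.4977, -0.0943, 0.2354]
eef_rot: [0.002, 0.997, 0.072, 0.007]
contact_force: [0.9, 0.1, -0.0]
grip_width: 0.0547
clock: 10.42
ee_pos: [0.4941, -0.0936, 0.2281]
eef_rot: [0.0, 0.779, 0.627, 0.0]
contact_force: [-0.4, 0.6, 0.2]
grip_width: 0.0543
t 10.4167 pos [ 0.4941 -0.0936  0.2281] F [-0.4  0.6  0.2] w 0.0543 q [-0.21  0.2   1.7  -0.    1.25  0.01]
turn [ 0.    0.   -0.14] shift mm [160.1 111.1   8.1]
handle 11 [ 0.55201163 -0.08439946  0.04852222] [ 0.56334459 -0.07899299  0.05701215] [ 0.5579501  -0.08104611  0.05231884]
```

View pics/crop6.png

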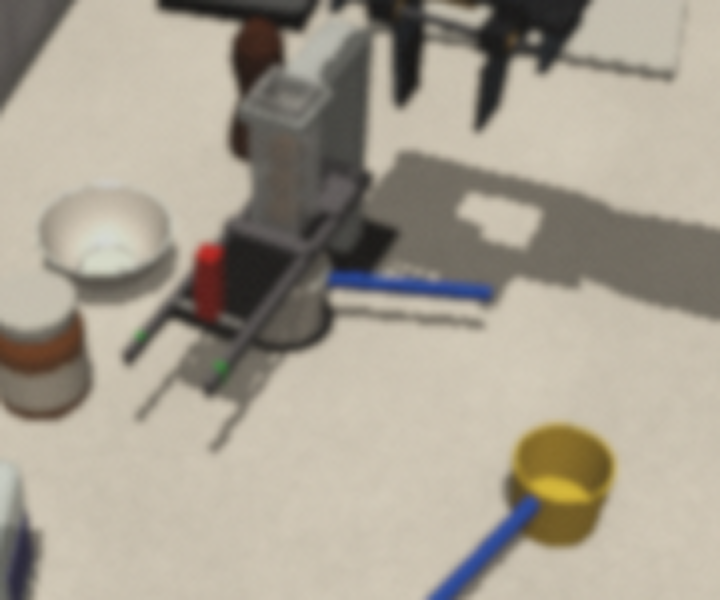

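The cup stands upright on the disc and the slide is still shut. Next I'll go round to above the post.

```bash
python3 -m pendant '[[-0.2,[0.026,-0.0056,0],[0,0,0]],[-0.2,[0.026,-0.0056,0],[0,0,0]],[-0.2,[0.026,-0.0056,0],[0,0,0]],[-0.2,[0.026,-0.0056,0],[0,0,0]],[-0.2,[0.026,-0.0056,0],[0,0,0]],[-0.2,[0.005,0.023,0],[0,0,0]],[-0.2,[0.005,0.023,0],[0,0,0]],[-0.2,[0.005,0.023,0],[0,0,0]],[-0.2,[0.005,0.023,0],[0,0,0]],[-0.2,[0.005,0.023,0],[0,0,0]],[-0.2,[0.005,0.023,0],[0,0,0]],[-0.2,[0,0,0],[0,0,0]]]'; python3 -m pendant '[[-0.2,[0,0,0],[0,0,0]],[-0.2,[0,0,0],[0,0,0]]]'; python3 - <<'E'
from h import *
to(.6365,.0395,.126,77.8)
p,d=snap('top','i');W=dmap('top',d);hsv=cv2.cvtColor(p,cv2.COLOR_RGB2HSV)
b=np.zeros((400,640),bool);b[195:275,320:400]=1
m=b&(hsv[...,0]>100)&(hsv[...,0]<125)&(hsv[...,1]>130)&(W[...,2]<.07)
q=W[m];print('handle',m.sum(),q.min(0),q.max(0),q.mean(0))
p,d=snap('side','i');cv2.imwrite('pics/crop7.png',cv2.resize(p[100:250,220:420],None,fx=4,fy=4,interpolation=cv2.INTER_CUBIC)[:,:,::-1])
E
```

```text
clock: 11.52
ee_pos: [0.6392, 0.0396, 0.2268]
eef_rot: [0.001, 0.779, 0.627, 0.001]
contact_force: [0.2, 0.6, -0.6]
grip_width: 0.0548
clock: 11.68
ee_pos: [0.6348, 0.0396, 0.2276]
eef_rot: [-0.0, 0.778, 0.628, -0.001]
contact_force: [-0.1, -0.2, 0.1]
grip_width: 0.0552
t 11.6833 pos [0.6348 0.0396 0.2276] F [-0.1 -0.2  0.1] w 0.0552 q [ 0.04  0.41  1.39 -0.    1.34  0.26]
turn [-0.08  0.02 -0.01] shift mm [  0.2   1.7 101.6]
handle 193 [ 0.44358332 -0.1703694   0.0018208 ] [ 0.57438266 -0.07164204  0.05746392] [ 0.50997631 -0.09176705  0.0508104 ]
```

View pics/crop7.png

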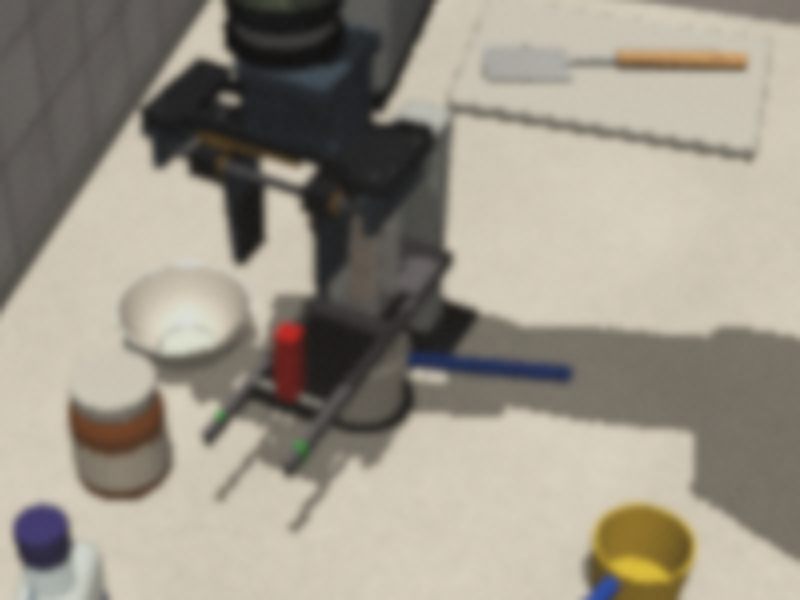

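The handle fit puts the cup axis at about (0.612, -0.077), against the outlet's (0.611, -0.078). The fingers hang above the post, one on each side. I'll descend and close.

```bash
python3 -m pendant '[[-0.2,[0,0.0017,0.02],[0,0,0]],[-0.2,[0,0,0.02],[0,0,0]],[-0.2,[0,0,0.02],[0,0,0]],[-0.2,[0,0,0.02],[0,0,0]],[-0.2,[0,0,0.012],[0,0,0]],[-0.2,[0,0,0.009],[0,0,0]],[-0.2,[0,0,0],[0,0,0]],[1,[0,0,0],[0,0,0]],[1,[0,0,0],[0,0,0]],[1,[0,0,0],[0,0,0]],[1,[0,0,0],[0,0,0]],[1,[0,0,0],[0,0,0]]]' 50; python3 -m pendant '[[1,[0,0,0],[0,0,0]],[1,[0,0,0],[0,0,0]],[1,[0,0,0],[0,0,0]],[1,[0,0,0],[0,0,0]],[1,[0,0,0],[0,0,0]],[1,[0,0,0],[0,0,0]]]'; python3 - <<'E'
from h import *
to(.6365,.0395,.126,77.8)
E
```

```text
clock: 12.78
ee_pos: [0.6375, 0.0393, 0.1277]
eef_rot: [0.0, 0.778, 0.628, 0.001]
contact_force: [-0.4, 0.5, -0.5]
grip_width: 0.0242
clock: 13.28
ee_pos: [0.6371, 0.0394, 0.1274]
eef_rot: [-0.0, 0.778, 0.628, 0.0]
contact_force: [-2.7, 1.3, 4.7]
grip_width: 0.0181
t 13.2833 pos [0.6371 0.0394 0.1274] F [-2.7  1.3  4.7] w 0.0181 q [0.04 0.48 1.54 0.   1.13 0.26]
turn [ 0.   -0.01  0.03] shift mm [ 0.  -0.6  1.4]
```

```bash
python3 -m pendant '[[1,[0.003,0,0],[0,0,0]],[1,[0.006,0,0],[0,0,0]],[1,[0.007,0,0],[0,0,0]],[1,[0.007,0,0],[0,0,0]],[1,[0.007,0,0],[0,0,0]],[1,[0.007,0,0],[0,0,0]],[1,[0.005,0,0],[0,0,0]],[1,[0.003,0,0],[0,0,0]],[1,[0,0,0],[0,0,0]],[1,[0,0,0],[0,0,0]],[1,[0,0,0],[0,0,0]],[1,[0,0,0],[0,0,0]]]'; python3 - <<'E'
from h import *
to(.6371+.045*.211,.0394+.045*.977,.1274,77.8)
p,d=snap('side','j');cv2.imwrite('pics/crop8.png',cv2.resize(p[130:250,240:380],None,fx=5,fy=5,interpolation=cv2.INTER_CUBIC)[:,:,::-1])
snap('top','j')
E
```

```text
clock: 14.28
ee_pos: [0.646, 0.0801, 0.1273]
eef_rot: [0.002, 0.778, 0.628, -0.002]
contact_force: [-4.6, -10.0, 6.0]
grip_width: 0.0179
t 14.2833 pos [0.646  0.0801 0.1273] F [ -4.6 -10.    6. ] w 0.0179 q [ 0.11  0.5   1.5  -0.01  1.14  0.32]
turn [-0.02  0.3   0.03] shift mm [ 3.3 -0.1 -0.1]
```

View pics/crop8.png

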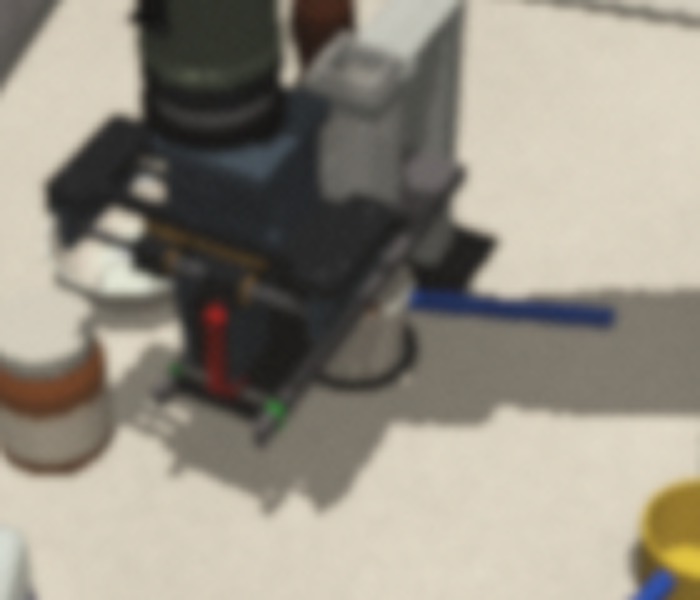

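The tube now looks empty, and the white pointer is just short of the green line, at about (262,398) in the crop against the line's (275,407). The TCP has moved 41.7 mm, so I'll add 3.5 mm and check close up.

```bash
python3 -m pendant '[[1,[0.002,0,0],[0,0,0]],[1,[0.0015,0,0],[0,0,0]],[1,[0,0,0],[0,0,0]],[1,[0,0,0],[0,0,0]],[1,[0,0,0],[0,0,0]],[1,[0,0,0],[0,0,0]]]'; python3 - <<'E'
from h import *
to(.6371+.045*.211,.0394+.045*.977,.1274,77.8)
p=np.mean([snap('side','k')[0].astype(float) for _ in range(4)],0).astype(np.uint8)
a=cv2.resize(p[195:220,265:305],None,fx=15,fy=15,interpolation=cv2.INTER_CUBIC)
t,d=snap('top','k')
W=dmap('top',d)
b=cv2.resize(t[160:205,340:370],None,fx=6,fy=6,interpolation=cv2.INTER_CUBIC);
o=np.zeros((375,785,3),np.uint8);o[:,:600]=a;o[:270,605:]=b;cv2.imwrite('pics/crop9.png',o[:,:,::-1])
O=np.array([.6110,-.078]);dd=np.array([.211,.977]);n=np.array([-.977,.211])
for s in(.159,.165,.171):
    X=[np.r_[O+dd*s+n*y,.106] for y in(-.034,-.022,.022,.034)]; print(s,((pix('side',X)+.5-[265,195])*15-.5).round(0).tolist())
E
```

```text
clock: 14.88
ee_pos: [0.6467, 0.0832, 0.1273]
eef_rot: [0.002, 0.778, 0.628, -0.002]
contact_force: [-4.1, -9.6, 6.0]
grip_width: 0.0176
t 14.8833 pos [0.6467 0.0832 0.1273] F [-4.1 -9.6  6. ] w 0.0176 q [ 0.11  0.5   1.5  -0.01  1.14  0.33]
turn [-0.02  0.33  0.03] shift mm [ 0.1 -0.1 -0.1]
0.159 [[167.0, 109.0], [220.0, 129.0], [417.0, 204.0], [472.0, 225.0]]
0.165 [[152.0, 128.0], [205.0, 148.0], [402.0, 224.0], [457.0, 245.0]]
0.171 [[136.0, 147.0], [189.0, 167.0], [387.0, 244.0], [441.0, 265.0]]
```

View pics/crop9.png

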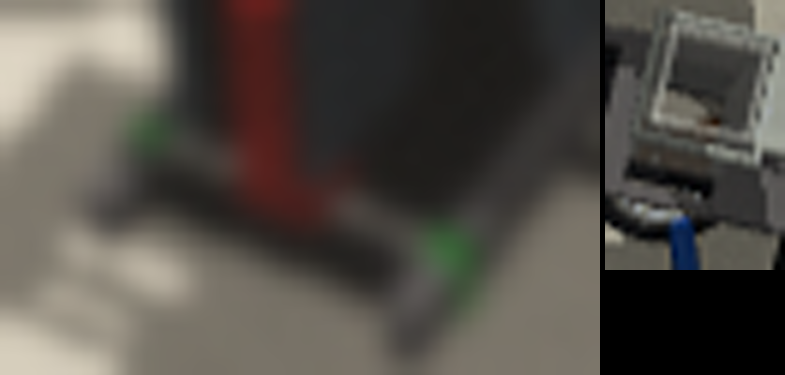

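The white pointer at (200,150)–(360,212) in the crop coincides with the green line, whose marks are at (150,130) and (447,247). TCP travel is 44.9 mm. Through the tube, a brown patch is visible at (710,125). I'll check its height to be sure no walnut is stuck.

```bash
python3 - <<'E'
from h import *
z=np.load('top_k.npz');W=dmap('top',z['d'])
np.set_printoptions(linewidth=200)
print((W[168:190,348:369,2]*1000).astype(int))
hsv=cv2.cvtColor(z['p'],cv2.COLOR_RGB2HSV);print(np.where(hsv[172:185,350:366,1]>110,1,0))
z=np.load('side_k.npz');cv2.imwrite('pics/crop10.png',cv2.resize(z['p'][130:215,295:345],None,fx=7,fy=7,interpolation=cv2.INTER_CUBIC)[:,:,::-1])
E
```

```text
[[ 225  201  237  188  191  190  196  195  198  203  206  210  211  214  218  220  223  226  232  234  221]
 [ 158  214  231  169  177  176 1136  186  188  191  194  194  201  204  206  206  212  222  235  222  224]
 [ 170  224  231  156  162 1136  170  173  171  176  179  182  186  187  192  195  198  223  237  224  223]
 [ 180  234  236  142  146  147  154  155  158  163  168  168  172  178  180  180  200  226  233  227  223]
 [ 197  234  232  126  133  133  140  144  145  149  151  157  155  162  167  180  208  234  236  224  225]
 [ 206  233  111  117  115  120  126  132  129  132  136  141  143  150  156  189  214  232  233  226  226]
 [ 219  232   88   93   94   99  109  110  118  117  120  123  129  131  161  192  221  233  222  226  223]
 [ 230  234    3    8    9    6   82   91   96   98  109  109  113  140  169  200  226  235  221  223  225]
 [ 232  231    4    7    5    3    3    7   15   20   85   91  115  147  177  203  235  232  224  223  221]
 [ 235    3    5    3    6    3    5    4    7   14 1136   31  121  155  182  211  236  232  225  221  225]
 [ 235    5    2    
[... 1032 characters left out ...]
3  212  114  110  111  108]
 [ 102  105  104  105  101  103  108  111  120  123  128  131  110  111  113  110  111  113  110  113  111]
 [ 105  103  102  103  102  105  107  105  105  103  106  111  112  110  114  113  116  112  110 1136  107]]
[[0 0 0 0 0 0 0 0 0 0 0 0 0 0 0 0]
 [0 0 0 0 0 0 0 0 0 0 0 0 0 0 0 0]
 [0 0 0 0 0 0 0 0 0 0 0 0 0 0 0 0]
 [0 0 0 0 0 0 0 0 0 0 0 0 0 0 0 0]
 [0 0 0 0 0 0 0 0 0 0 0 0 0 0 0 0]
 [0 0 0 0 0 0 0 0 0 0 0 0 0 0 0 0]
 [0 0 0 0 0 0 0 0 0 0 0 0 0 0 0 0]
 [0 0 0 0 0 0 0 0 0 0 0 0 0 0 0 0]
 [0 0 0 0 0 0 0 0 1 0 0 0 0 0 0 0]
 [0 0 0 0 0 0 0 0 0 0 0 0 0 0 0 0]
 [0 0 0 0 0 0 0 0 0 0 0 0 0 0 0 0]
 [0 0 0 0 0 0 0 0 0 0 0 0 0 0 0 0]
 [0 0 0 0 0 0 0 0 0 0 0 0 0 0 0 0]]
```

View pics/crop10.png

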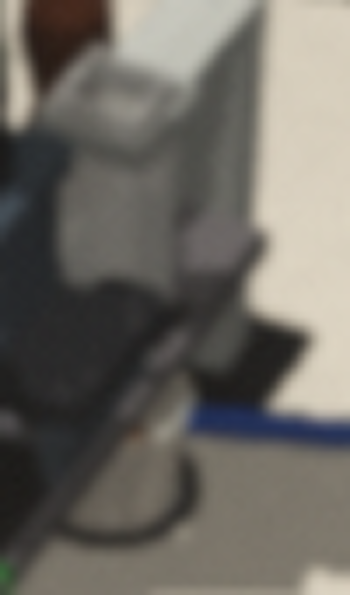

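```bash
python3 - <<'E'
from h import *
n=8; P=[];D=[]
for i in range(n):
    p,d=bot.snapshot('top');P.append(p);D.append(d)
W=dmap('top',np.median(D,0).astype(np.float32));p=np.mean(P,0)
for v in range(173,182):
    for u in range(349,361):
        x=W[v,u]
        if x[2]<.07: print((u,v),(x*1000).astype(int),p[v,u].astype(int),'r',int(1000*np.hypot(x[0]-.612,x[1]+.077)))
print('floor tests')
S=[];
for i in range(6): S.append(bot.snapshot('side'))
d=np.median([s[1] for s in S],0).astype(np.float32);q=np.mean([s[0] for s in S],0);W=dmap('side',d)
h=cv2.cvtColor(q.astype(np.uint8),cv2.COLOR_RGB2HSV)
m=(np.hypot(W[...,0]-.612,W[...,1]+.077)<.045)&(W[...,2]<.08)
print(m.sum())
for v,u in np.argwhere(m&(q[...,0]-q[...,2]>25)): 
    if W[v,u,2]>.01:print((u,v),(W[v,u]*1000).astype(int),q[v,u].astype(int))
E
```

```text
(350, 175) [640 -80   5] [97 94 84] r 28
(351, 175) [640 -83   3] [96 92 83] r 29
(352, 175) [640 -86   4] [61 59 54] r 30
(353, 175) [640 -88   5] [61 59 54] r 30
(350, 176) [637 -80   3] [114 110  99] r 26
(351, 176) [637 -82   6] [116 112 101] r 26
(352, 176) [637 -85   5] [104 101  91] r 27
(353, 176) [637 -88   5] [103 101  91] r 28
(354, 176) [637 -91   5] [81 78 70] r 29
(355, 176) [637 -94   9] [49 48 42] r 30
(356, 176) [636 -96  15] [57 54 49] r 31
(357, 176) [635 -98  24] [51 49 46] r 31
(349, 177) [634 -77   3] [129 127 117] r 22
(350, 177) [634 -80   5] [112 108  98] r 22
(351, 177) [634 -83   5] [114 111 100] r 23
(352, 177) [634 -86   4] [115 112 100] r 24
(353, 177) [634 -88   5] [115 112 101] r 25
(354, 177) [634 -91   4] [111 107  96] r 27
(355, 177) [635 -94   4] [100  98  88] r 29
(356, 177) [634 -97   8] [70 68 61] r 30
(357, 177) [633 -99  15] [62 60 54] r 31
(358, 177) [ 632 -101   23] [59 58 51] r 31
(359, 177) [ 630 -103   33] [47 45 41] r 32
(349, 178) [631 -77   3] [120 118 107] r 19
(350, 178) [632 -80   3] [111 107  97] r 20
(351, 178) [631 -82   6] [112 
[... 159 characters left out ...]
32 -94   3] [117 114 103] r 27
(356, 178) [632 -97   4] [106 103  93] r 28
(357, 178) [ 631 -100    7] [59 58 51] r 30
(358, 178) [ 630 -102   16] [65 64 57] r 31
(359, 178) [ 629 -104   26] [60 58 53] r 32
(352, 179) [628 -86   4] [119 116 106] r 19
(353, 179) [628 -88   6] [120 117 106] r 20
(354, 179) [629 -91   4] [113 110  99] r 22
(355, 179) [629 -94   5] [98 94 84] r 24
(356, 179) [623 -93  47] [90 82 72] r 19
(357, 179) [622 -95  51] [65 57 48] r 21
(358, 179) [ 628 -102   11] [47 39 32] r 30
(356, 180) [619 -92  53] [82 68 56] r 17
(357, 180) [619 -95  55] [59 45 33] r 19
(358, 180) [619 -98  55] [38 18  3] r 22
floor tests
283
(np.int64(314), np.int64(192)) [600 -84  26] [95 81 69]
```

Seen through the tube, the cup's inner wall circle (r of about 30 mm) is centred as expected. A brown surface near the axis tops out at z ≈ 55 mm, which fits a walnut resting on two others. My picture views are used up, so I'll check numerically for stray walnuts on the counter and for anything stuck between rim and outlet.

```bash
python3 - <<'E'
from h import *
a=np.load('top_a.npz')['p'];print('walnut colour top',a[172:182,352:362].reshape(-1,3)[a[172:182,352:362].reshape(-1,3)[:,0].argsort()[-5:]].tolist())
for n in('top','side'):
    o=np.load(f'{n}_a.npz');P,D=[],[]
    for i in range(6):
        p,d=bot.snapshot(n);P.append(p);D.append(d)
    p=np.mean(P,0);d=np.median(D,0).astype(np.float32)
    Wn,Wo=dmap(n,d),dmap(n,o['d'])
    hs=lambda x:cv2.cvtColor(x.astype(np.uint8),cv2.COLOR_RGB2HSV)
    h=hs(p);br=(h[...,0]>3)&(h[...,0]<17)&(h[...,1]>90)
    ho=hs(o['p']);bo=(ho[...,0]>3)&(ho[...,0]<17)&(ho[...,1]>90)
    bo=cv2.dilate(bo.astype(np.uint8),np.ones((5,5)))>0
    m=br&~bo&(Wn[...,2]<.3)
    print(n,[(int(u),int(v),(Wn[v,u]*1000).astype(int).tolist()) for v,u in np.argwhere(m)][:30])
    # counter points newly raised
    k=(Wo[...,2]<.006)&(Wn[...,2]>.01)&(Wn[...,2]<.035)&(d>0)&(o['d']>0)
    k=cv2.morphologyEx(k.astype(np.uint8),cv2.MORPH_OPEN,np.ones((3,3)))>0
    print('raised',[(int(u),int(v),(Wn[v,u]*1000).astype(int).tolist()) for v,u in np.argwhere(k)][:15])
    if n=='side':
        k=(np.hypot(Wn[...,0]-.612,Wn[...,1]+.077)<.034)&(Wn[...,2]<.084)&(Wn[...,2]>.03)
        for v,u in np.argwhere(k): 
            if np.hypot(Wn[v,u,0]-.612,Wn[v,u,1]+.077)<.03: print((int(u),int(v)),(Wn[v,u]*1000).astype(int),p[v,u].astype(int))
s=bot.read_state();print(s['clock'],s['contact_force'],s['grip_width'],s['ee_pos'])
E
```

```text
walnut colour top [[109, 69, 37], [109, 103, 92], [112, 105, 94], [117, 108, 95], [119, 106, 94]]
top [(540, 241, [455, -617, 29]), (541, 245, [443, -620, 28])]
raised []
side [(273, 176, [667, 102, 234]), (283, 190, [633, 125, 213]), (287, 190, [621, 128, 218]), (288, 190, [619, 125, 217]), (279, 191, [656, 93, 175]), (279, 196, [657, 93, 156]), (280, 204, [662, 76, 107]), (280, 205, [661, 79, 106]), (280, 206, [660, 82, 104]), (280, 207, [659, 86, 105]), (287, 207, [637, 86, 111]), (282, 209, [651, 91, 103]), (286, 209, [639, 91, 107]), (284, 210, [644, 95, 105]), (285, 210, [641, 95, 106]), (247, 223, [769, 92, 9]), (251, 223, [757, 87, 8]), (252, 223, [754, 86, 8]), (253, 223, [751, 86, 8])]
raised [(317, 197, [582, -55, 34]), (318, 197, [580, -59, 32]), (319, 197, [578, -63, 28]), (314, 198, [591, -48, 34]), (315, 198, [588, -50, 33]), (316, 198, [585, -51, 32]), (317, 198, [582, -56, 29]), (318, 198, [580, -59, 27]), (319, 198, [578, -65, 22]), (308, 199, [609, -42, 30]), (309, 199, [606, -43, 30]), (310, 199, [602, -42, 32]), (311, 199, [599, -44, 31]), (312, 199, [596, -44, 32]), (313, 199, [593, -46, 30])]
16.4333 [-4.57734224 -9.94628146  5.48214812] 0.01801892556933671 [0.64665835 0.08320272 0.12723207]
```

No stray walnuts, and nothing is caught in the tube or slide. The brown hits are spatula, gripper, post and jar pixels, and the raised points are the cup itself. Grip and pose have been steady for 1.5 s, so I'm handing in.

```bash
python3 -c "
from workcell import bot
print(bot.close_job())"
```

```text
the job is handed in; nothing more can be done
None
```

I stood the white cup under the outlet with the slide still shut. Then I gripped the red post, pulled the slide to the green line and handed the job in at about 16.4 s with the gripper still holding it. No verdict is reported.

**Last checks:**
- **Cup:** its axis measured about (0.612, -0.077), within 2 mm of the outlet's axis. It looks upright on the dark disc in the side view.
- **Slide:** the TCP travelled 44.9 mm from shut, and the white pointer lies on the green line in the close-up. The spring pull was steady at about 11 N, and the grip stayed at 18 mm, the width of the post.
- **Walnuts:** the tube is empty and I found no walnut on the counter. Through the tube, one brown top shows in the cup at a height of about 55 mm. All three being in the cup is inferred from this, because I could not see each one.
- **Other things:** I saw none of them moved in the pictures. I did not measure their positions at the end.

**One miss:** my first lift of the cup began before the fingers had closed, so the cup stayed put. I gripped again before moving it.

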